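Hold the sample slide carrier flush on the tilted viewing stage

TASK

Take the blue slide carrier by its grip fin out of the white tray and press it flush onto the sloped metal face of the viewing stage, feeling for the slope, so that all three sprung brass pins are pushed in under it; do not ram it. Finish while still gripping it and holding it flush there, and leave the pink carrier, the reagent bottle and the tube rack where they are.

Things in the scene. Friction and masses are not known exactly. Their poses are not given: they have to be found in the camera images.
- sample_carrier: Blue slide carrier: plate 86 (x) by 50 (y) by 6 mm, about 90 g, with an upright grip fin on its middle, 32 mm long in x, 12 mm thick in y, its top 48 mm above the underside. Origin: centre of the underside; z up through the fin. It lies in either bay of the white tray, underside 14 mm above the bench. Same either way round.
- other_carrier: Pink slide carrier of the same shape, in the tray's other bay, 102 mm away from the blue one along y. Leave it alone.
- tray: White tray fixed to the bench, 130 (x) by 210 (y) mm, floor 14 mm above the bench, rims and middle rib 5 mm higher; its two bays lie 51 mm either side of the middle along its y. Origin: centre of the underside.
- stage: Viewing stage fixed to the bench: white base 150 (x) by 130 (y) by 16 mm, side cheeks 60 mm high with black knobs, and between them an aluminium plate 120 (x) by 84 (y) by 10 mm. Its face slopes about the stage's y: +x end high, -x end low, 5 to 26 degrees, set anew each time and not reported: feel for it. It does not yield under 25 N. Origin: under the base's centre; x, y level.
- face_centre (a point): Centre of the plate's face, 66 mm above the bench, on the pivot axis: it stays there whatever the slope. Its axes are those of the base (level), not those of the sloped face. The carrier belongs here: its origin on this point, its long side running up the slope, its underside against the face.
- pin_high (a joint): Sprung brass pin, 9 mm across, on the centre line of the face, 32 mm up the slope from the centre. It stands 8 mm proud of the face; value 0 = out, 0.008 m = pushed in level with the face. About 0.35 N to start and 3.2 N fully in.
- pin_low_left (a joint): The same kind of pin, 32 mm down the slope from the centre and 17 mm to the +y side.
- pin_low_right (a joint): The same kind of pin, 32 mm down the slope from the centre and 17 mm to the -y side.
- reagent_bottle: Amber bottle with a blue cap, 60 mm across, 130 mm high, loose. Origin: centre of the underside. Leave it alone.
- tube_rack: Blue block with white tube caps on top, 70 (x) by 130 (y) by 47 mm high, loose. Origin: centre of the underside. Leave it alone.

How it is judged:
By the outcome, as a careful person would: the job done as asked, in the order asked, and still so for the second after the job is handed in, while the arm keeps its last pose, push and grip.
It also fails if it takes over 35 s, if anything falls off the work surface, if the arm or the gripper's body presses on something with over 40 N, if the wrist force passes 120 N, or if a joint passes its speed limit or range.

ROBOT

A 7-joint arm with a two-finger parallel gripper is mounted at the origin on the work surface. World frame = base frame: x ahead of the robot, y to its left, z up, the work surface at z = 0. Lengths are in m, angles in rad, forces in N, time in s.
With the tool pointing down it reaches from about 0.425 to 0.875 m from the base axis. Payload 9.9 kg.
Tool frame: the origin (TCP) lies where the fingers leave the gripper's body, on its centre line; the fingertips stand 73 mm ahead of it and the grasp point (between the pads) lies 54 mm ahead of it; y points along the fingers, z is the direction in which the jaws open and shut, and the axes are right-handed (so a half turn about y gives the same grasp; the last joint's range is limited). The gripper opens to 85 mm and grips with 20 to 120 N. Pads are 22 mm wide; open, the fingers measure 114 mm over their backs; the gripper's body (76 mm by 85 mm) begins 54 mm behind the grasp point. The pads swing forward as they close: fully open they stand 13 mm farther back than shut.
Start: joints at [1.211, 0.576, 0.025, 1.437, -0.015, 1.129, -0.057], TCP at [0.184, -0.649, 0.304] pointing down, gripper open.
Joint ranges: [-2.76, 2.76], [-0.34, 2.15], [-1.52, 1.57], [0.19, 2.46], [-1.09, 4.23], [0.17, 1.99], [-2.82, 2.82]. Speed limits (rad/s): [2.22, 2.22, 3.01, 3.01, 3.14, 3.14, 3.14].

INTERFACE

Orientations are given as a rotation vector (axis times angle).
In Python, from cell import arm gives the robot as it stands.
- The arm moves only by the tool drive_tool, never from a script. Its argument "targets" is a list of rows, each a list of 5 numbers: the shift along the tool's x, y, z in cm, then the turn about the tool's y in degrees, then the closure in counts, from 0 (fully open) to 255 (shut). In form: [[x, y, z, twist, fingers], ...]. A call has 1 to 5 rows; each row is the pose to reach, as a shift and turn from the pose measured when the call began, along the tool's axes at that moment; what a row does not reach only later rows make up. A row lasts 1/8 s, in which the tool goes at most 62.5 mm and 10.7 degrees, less where a joint would pass 70% of its speed; a pose out of reach is approached as far as the arm can. A call with a gripper value outside its range is refused whole. The fingers move at their own pace and stop on an object; "grip_force" is the grip in N (left out, the last holds). Time passes only in rows, so rows that repeat a pose let the fingers close. It gives the time, the measured TCP pose, the force and the opening at its end, in the units of the state.
- arm.sense(): the state, without advancing time (a new reading comes with each control period).
- arm.get_image(name): name is "side" or "top"; returns a dict with "frame" (384x512x3 uint8, red, green, blue), "fx", "fy", "cx", "cy" (pixels), "R" (3x3) and "t" (3): a world point X has camera coordinates R X + t. Camera axes: x right, y down, z forward; pixel columns grow to the right and rows downward; lengths in m; the calibration is good to about 2 mm. A picture is of the moment at which its call begins. There is no depth.
- arm.hand_in(): hands the job in, once; it reports no verdict.
The state is a dict: "time_s": time; "qpos": joint angles; "qvel": joint speeds; "effort": joint torques, N m; "eef_pos": TCP position; "tool_rot": TCP orientation; "contact_force": force on the tool from outside, world axes, zero at the start; "moment": the same for the moment, N m; "gripper_width": finger opening in m.
Only numpy, scipy, OpenCV 4.12 (cv2) and the standard library are available. Lean on these libraries where they do the work, as an engineer would, in place of code of your own. Each camera call takes 0.05 s, during which the arm holds its last target. There are 200 camera calls.

## Working session

There is one attempt and no reset: what is moved stays moved. The work goes in short steps, Python scripts to look and compute and a tool call to move; the robot and the scene stay as the last step left them, time stands still between calls to the robot, and variables do not carry over. Pictures are saved under pics/ and viewed, about 8 in all and at most 12, crops included, and the job is handed in when it is done.

Besides the shell and the picture viewer there is one more tool, called after "Request:" as a command line: name --pt "numbers of a row" for each row, then --argument value for the rest. drive_tool: Moves the arm, as the interface text tells. Its arguments: {"type":"object","properties":{"targets":{"type":"array"},"grip_force":{"type":"number"}},"required":["targets"]}

```bash
mkdir -p pics; ls; python3 - <<'E'
from cell import arm
import cv2, numpy as np
print({k:np.round(v,4).tolist() for k,v in arm.sense().items()})
for n in("side","top"):
    d=arm.get_image(n); cv2.imwrite(f"pics/{n}0.png",d["frame"][:,:,::-1])
    print(n,d["fx"],d["fy"],d["cx"],d["cy"],np.round(d["R"],4).tolist(),np.round(d["t"],4).tolist())
a=[cv2.imread(f"pics/{n}0.png") for n in("side","top")]
E
```

```text
pics
{'time_s': 0.0, 'qpos': [1.2112, 0.5765, 0.0248, 1.4379, -0.015, 1.129, -0.0565], 'qvel': [-0.0, -0.0011, -0.0002, -0.0005, -0.0, 0.0015, -0.0002], 'effort': [-0.0008, -76.575, 2.25, -28.5966, 0.0153, 0.0128, -0.0], 'eef_pos': [0.1837, -0.6492, 0.303], 'tool_rot': [-0.2882, 2.0756, -2.0722], 'contact_force': [-0.4374, -1.2324, 0.323], 'moment': [0.0126, 0.0271, 0.0299], 'gripper_width': 0.0854}
side 430.8264599468728 430.8264599468728 260.6120518293464 187.13247769077876 [[0.9984, -0.0561, 0.0111], [-0.0336, -0.7315, -0.681], [0.0463, 0.6795, -0.7322]] [-0.6468, 0.0833, 0.9544]
top 422.2936248116079 422.2936248116079 249.24832644843414 195.62618025650207 [[-0.0259, -0.9997, 0.0029], [-0.9846, 0.025, -0.1732], [0.173, -0.0074, -0.9849]] [0.0232, 0.6461, 0.9375]
```

View pics/side0.png

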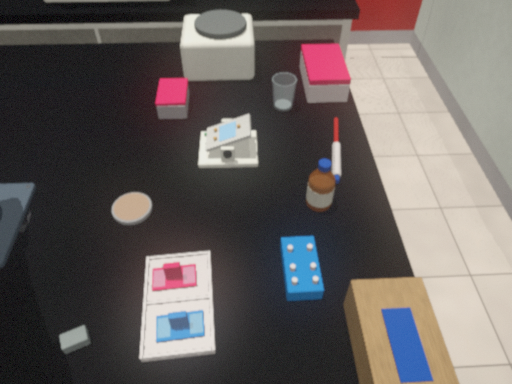

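View pics/top0.png

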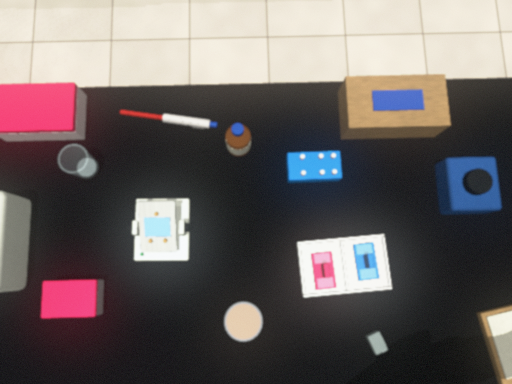

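The side view shows the blue carrier at about (180,326) in the tray and the stage at about (228,145). In the top view they are at (366,261) and (161,230). I'll zoom in on both.

```bash
python3 - <<'E'
import cv2, numpy as np
s=cv2.imread("pics/side0.png");t=cv2.imread("pics/top0.png")
def c(im,x,y,w=100,h=75): return cv2.resize(im[y:y+h,x:x+w],(400,300),interpolation=cv2.INTER_CUBIC)
m=np.vstack([np.hstack([c(s,130,285),c(s,180,100)]),np.hstack([c(t,310,225),c(t,112,192)])])
cv2.imwrite("pics/zoom.png",m)
E
```

```text
(no output)
```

View pics/zoom.png

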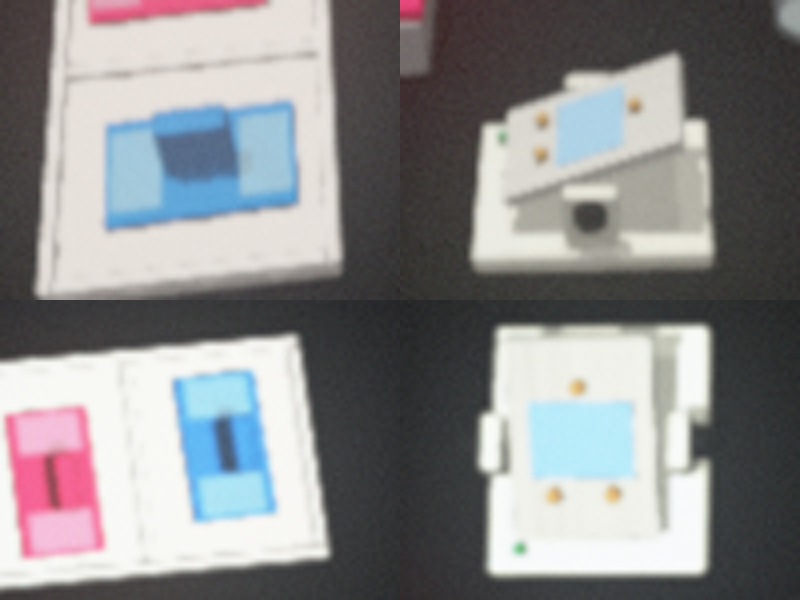

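```bash
cat > h.py <<'E'
import numpy as np, cv2
from scipy.optimize import least_squares
from scipy.spatial.transform import Rotation as Ro
C={"side":(430.826,260.612,187.132,[[0.9984,-0.0561,0.0111],[-0.0336,-0.7315,-0.681],[0.0463,0.6795,-0.7322]],[-0.6468,0.0833,0.9544]),
"top":(422.294,249.248,195.626,[[-0.0259,-0.9997,0.0029],[-0.9846,0.025,-0.1732],[0.173,-0.0074,-0.9849]],[0.0232,0.6461,0.9375])}
def proj(n,X):
    f,cx,cy,R,t=C[n]; p=np.atleast_2d(X)@np.array(R).T+t
    return np.c_[f*p[:,0]/p[:,2]+cx,f*p[:,1]/p[:,2]+cy]
E
python3 - <<'E'
from h import *
Z=lambda P,ox,oy:(np.array(P,float)+.5)/4-.5+[ox,oy]
# pins: refine centroids
def pins(n,P,ox,oy):
    im=cv2.imread(f"pics/{n}0.png").astype(float); w=np.clip(im[:,:,2]-im[:,:,0]-30,0,None); out=[]
    for u,v in Z(P,ox,oy):
        y,x=np.mgrid[int(v+.5)-3:int(v+.5)+4,int(u+.5)-3:int(u+.5)+4]; W=w[y,x]
        out.append([(W*x).sum()/W.sum(),(W*y).sum()/W.sum()])
    return np.array(out)
pt=pins("top",[(178,86),(154,195),(213,194)],112,192); ps=pins("side",[(234,104),(142,120),(141,154)],180,100)
print(pt.round(1).tolist(),ps.round(1).tolist())
pl=np.array([[.032,0,.006],[-.032,.017,.006],[-.032,-.017,.006]])
def st(p): return Ro.from_euler("ZY",[p[3],-p[4]]).apply(pl)+p[:3]
f=lambda p:np.r_[(proj("top",st(p))-pt).ravel(),(proj("side",st(p))-ps).ravel()]
r=least_squares(f,[.5,.2,.066,0,.25]); print("stage",r.x.round(4),np.degrees(r.x[3:]).round(1),r.fun.round(1))
# carrier: underside at z; plate top corners & fin side face
ct=Z([(174,78),(253,70),(275,212),(195,222)],310,225)   # far-left, far-right, near-right, near-left in image
cs=Z([(107,127),(293,102),(298,203),(106,230)],130,285)
T=np.array([[.043,.025,.006],[.043,-.025,.006],[-.043,-.025,.006],[-.043,.025,.006]])
S=np.array([[-.043,.025,.006],[.043,.025,.006],[.043,-.025,.003],[-.043,-.025,.003]])
W=lambda p,q:Ro.from_euler("z",p[3]).apply(q)+p[:3]
g=lambda p:np.r_[(proj("top",W(p,T))-ct).ravel(),(proj("side",W(p,S))-cs).ravel()]
r=least_squares(g,[.45,-.25,.014,0]); print("carrier",r.x.round(4),np.degrees(r.x[3]).round(1),r.fun.round(1))
F=np.array([[sx*.016,sy*.006,.048] for sx in(1,-1) for sy in(1,-1)])
for n,o in(("top",(310,225)),("side",(130,285))): print(n,"fin top zoom px",((proj(n,W(r.x,F))-o+.5)*4).round(0).tolist())
from cell import arm
s=arm.sense(); print(Ro.from_rotvec(s["tool_rot"]).as_matrix().round(3).tolist())
E
```

```text
[[155.7, 213.4], [149.8, 240.5], [164.7, 240.3]] [[238.1, 125.5], [215.0, 129.1], [214.6, 137.9]]
stage [ 0.5774  0.2207  0.064  -0.0144  0.3869] [-0.8 22.2] [ 0.1  0.6  0.1  0.6  0.1  0.6  0.6 -0.1  0.7 -0.1  0.7 -0.2]
carrier [ 0.4867 -0.2673  0.0108  0.0876] 5.0 [-0.5  0.6  0.3  0.3  0.7  1.  -0.1  0.9  0.3 -0.8  0.6 -0.5  1.   0.6
  0.3  0.4]
top fin top zoom px [[230.0, 120.0], [251.0, 118.0], [239.0, 176.0], [260.0, 174.0]]
side fin top zoom px [[228.0, 103.0], [229.0, 128.0], [155.0, 112.0], [155.0, 138.0]]
[[-0.962, -0.0, 0.272], [-0.272, 0.001, -0.962], [0.0, -1.0, -0.001]]
```

The zoom shows the blue plate's corners and its fin, and the three pins (side crop, high pin at the right). The fits give:
- **Carrier:** (0.487, -0.267), yaw 5°.
- **Face centre:** (0.577, 0.221), slope about 22°, +x end high.

Moving to hover over the carrier.

Request:
drive_tool --pt "-5 0 -3.6 3 0" --pt "-10 1 -7.2 6 0" --pt "-15 3 -10.8 9 0" --pt "-20 5 -14.4 10.8 0" --pt "-25 7 -18 10.8 0" --grip_force 40

```text
time_s: 0.72
eef_pos: [0.3721, -0.4112, 0.2348]
tool_rot: [-0.095, 2.179, -2.176]
contact_force: [0.9, -0.4, -0.5]
gripper_width: 0.0854
```

```bash
cat >> h.py <<'E'
def go(x,y,z,ztool=None):
    "shift (cm) and twist (deg) from the present pose to TCP x,y,z with tool z heading ztool deg"
    from cell import arm
    s=arm.sense(); M=Ro.from_rotvec(s["tool_rot"]).as_matrix()
    hd=np.degrees(np.arctan2(M[1,2],M[0,2]))
    print("t",round(s["time_s"],2),"tcp",np.round(s["eef_pos"],4),"F",np.round(s["contact_force"],1),"M",np.round(s["moment"],2),"w",round(s["gripper_width"],4))
    print("heading",hd.round(1),"tilt",M[2].round(3),"shift cm",(100*M.T@(np.array([x,y,z])-s["eef_pos"])).round(2),"twist",None if ztool is None else round(hd-ztool,1))
E
python3 -c "
from h import *
go(.487,-.267,.2,-85)"
```

```text
t 0.72 tcp [ 0.3721 -0.4112  0.2348] F [ 0.9 -0.4 -0.5] M [-0.01 -0.07 -0.01] w 0.0854
heading -85.0 tilt [ 0.    -1.    -0.001] shift cm [-12.7    3.5  -13.37] twist -0.0
```

Request:
drive_tool --pt "-4.5 1.2 -4.7 0 0" --pt "-9 2.4 -9.4 0 0" --pt "-12 3.3 -12.5 0 0" --pt "-12.7 3.5 -13.4 0 0" --pt "-12.7 3.5 -13.4 0 0"

```text
time_s: 1.35
eef_pos: [0.487, -0.2662, 0.1997]
tool_rot: [-0.098, 2.179, -2.175]
contact_force: [-0.0, -0.3, 0.0]
gripper_width: 0.0855
```

```bash
python3 - <<'E'
from h import *
go(.487,-.267,.102,-85)
from cell import arm
out=[]
for n,(x,y) in(("side",(110,230)),("top",(300,205))):
    im=arm.get_image(n)["frame"][:,:,::-1]; cv2.imwrite(f"pics/{n}1.png",im)
    out.append(cv2.resize(im[y:y+130,x:x+100],(400,520),interpolation=cv2.INTER_CUBIC))
cv2.imwrite("pics/hover.png",np.hstack(out))
E
```

```text
t 1.35 tcp [ 0.487  -0.2662  0.1997] F [-0.  -0.3  0. ] M [0.01 0.01 0.04] w 0.0855
heading -84.9 tilt [ 0.001 -1.    -0.002] shift cm [-0.    9.77  0.1 ] twist 0.1
```

View pics/hover.png

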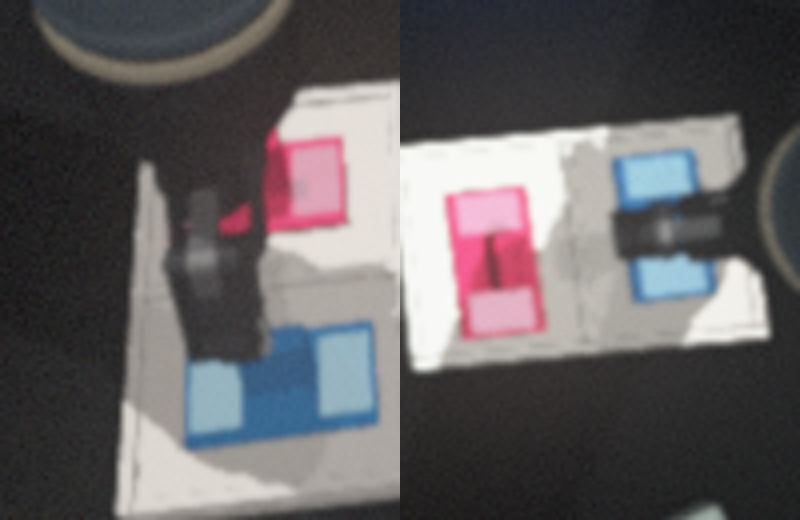

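The open fingers straddle the blue fin (side crop finger at about (228,350), top crop at (670,235)). Descending to grasp height.

Request:
drive_tool --pt "0 4 0 0 0" --pt "0 7.5 0.1 0 0" --pt "0 9.5 0.1 0 0" --pt "0 9.8 0.1 0 0" --pt "0 9.8 0.1 0 120"

```text
time_s: 2.08
eef_pos: [0.4857, -0.2703, 0.1028]
tool_rot: [-0.091, 2.179, -2.179]
contact_force: [0.4, 0.5, 0.8]
gripper_width: 0.0698
```

Request:
drive_tool --pt "0 0 0 0 255" --pt "0 0 0 0 255" --pt "0 0 0 0 255" --pt "0 0 0 0 255" --pt "0 0 0 0 255"

```text
time_s: 2.7
eef_pos: [0.4859, -0.2703, 0.1034]
tool_rot: [-0.091, 2.178, -2.179]
contact_force: [-0.7, 0.1, 4.8]
gripper_width: 0.0116
```

```bash
python3 -c "
from h import *
go(.487,-.267,.23,-90.8)"
```

```text
t 2.7 tcp [ 0.4859 -0.2703  0.1034] F [-0.7  0.1  4.8] M [0.13 0.17 0.04] w 0.0116
heading -85.2 tilt [-0. -1.  0.] shift cm [ -0.13 -12.66  -0.31] twist 5.6
```

Gripped at 11.6 mm, which matches the fin. Lifting.

Request:
drive_tool --pt "0 -2 0 0 255" --pt "0 -5 0 0 255" --pt "0 -9 0 0 255" --pt "0 -12.5 0 0 255" --pt "0 -12.5 0 0 255"

```text
time_s: 3.32
eef_pos: [0.4869, -0.2707, 0.2309]
tool_rot: [-0.086, 2.174, -2.18]
contact_force: [0.3, 0.1, -1.3]
gripper_width: 0.0115
```

```bash
python3 - <<'E'
from h import *
go(.565,.221,.23,-90.8)
from cell import arm
out=[]
for n,(x,y) in(("side",(110,200)),("top",(300,205))):
    im=arm.get_image(n)["frame"][:,:,::-1]; cv2.imwrite(f"pics/{n}2.png",im)
    out.append(cv2.resize(im[y:y+130,x:x+100],(400,520),interpolation=cv2.INTER_CUBIC))
cv2.imwrite("pics/lift.png",np.hstack(out))
E
```

```text
t 3.33 tcp [ 0.4869 -0.2707  0.2309] F [ 0.3  0.1 -1.3] M [-0.01 -0.01 -0.01] w 0.0115
heading -85.2 tilt [-0.004 -1.     0.003] shift cm [-11.87   0.   -48.35] twist 5.6
```

View pics/lift.png

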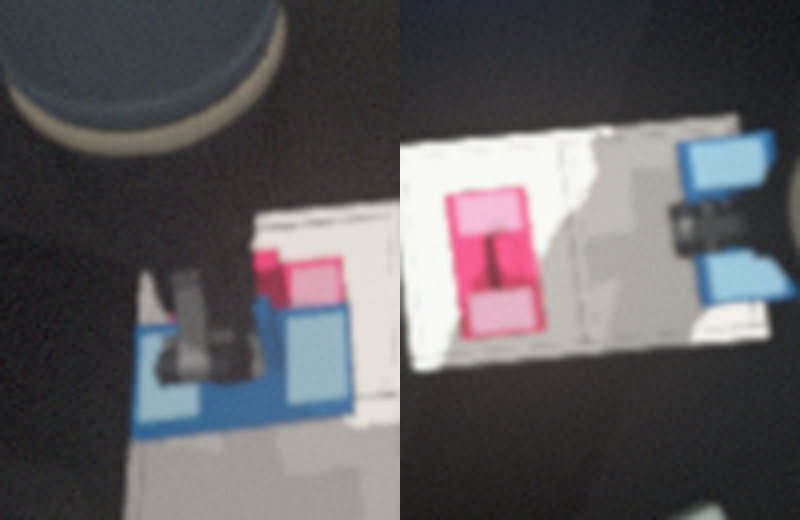

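The carrier hangs level in the grip (side crop corners (137,325), (348,303), (352,410), (133,437)). Next I'll fit its offset from the tool.

```bash
cat >> h.py <<'E'
Z=lambda P,ox,oy,k=4:(np.array(P,float)+.5)/k-.5+[ox,oy]
E
python3 - <<'E'
from h import *
cs=Z([(137,325),(348,303),(352,410),(133,437)],110,200); ct=Z([(278,142),(375,130),(395,298),(300,305)],300,205)
T=np.array([[.043,.025,.006],[.043,-.025,.006],[-.043,-.025,.006],[-.043,.025,.006]])
S=np.array([[-.043,.025,.006],[.043,.025,.006],[.043,-.025,.003],[-.043,-.025,.003]])
W=lambda p,q:Ro.from_euler("ZY",p[3:]).apply(q)+p[:3]
for nm,g in(("both",lambda p:np.r_[(proj("top",W(p,T))-ct).ravel(),(proj("side",W(p,S))-cs).ravel()]),):
    r=least_squares(g,[.48,-.27,.14,.08,0]); print(nm,r.x.round(4),np.degrees(r.x[3:]).round(1),r.fun.round(1))
E
```

```text
both [ 0.4878 -0.2701  0.1394  0.0634 -0.0336] [ 3.6 -1.9] [ 0.3  0.2 -0.3  1.1  0.3  0.6  0.2  1.1  0.7 -0.5  0.9 -1.1  0.8  0.7
  0.1  0.6]
```

The carrier sits within 1 mm of the tool in x and y. Moving over the stage, starting about 1.2 cm towards +x so the high pin meets the underside.

Request:
drive_tool --pt "-1 0 -4 0 255" --pt "-2.5 0 -9.5 0 255" --pt "-4 0 -15.5 1 255" --pt "-6 0 -21.5 2 255" --pt "-7.5 0 -27.5 3 255"

```text
time_s: 4.05
eef_pos: [0.5373, 0.0121, 0.2267]
tool_rot: [-0.036, 2.206, -2.208]
contact_force: [1.4, -0.2, 0.1]
gripper_width: 0.0111
```

```bash
python3 -c "
from h import *
go(.576,.221,.2,-90.8)"
```

```text
t 4.05 tcp [0.5373 0.0121 0.2267] F [ 1.4 -0.2  0.1] M [-0.03 -0.05  0.04] w 0.0111
heading -88.3 tilt [ 0.002 -1.     0.001] shift cm [ -4.51   2.65 -20.76] twist 2.5
```

Request:
drive_tool --pt "-1.3 0.3 -6 0.5 255" --pt "-2.6 0.8 -12 1.2 255" --pt "-3.8 1.5 -17.5 2 255" --pt "-4.5 2.2 -20.3 2.5 255" --pt "-4.5 2.6 -20.8 2.5 255"

```text
time_s: 4.68
eef_pos: [0.5749, 0.224, 0.1982]
tool_rot: [-0.005, -2.213, 2.216]
contact_force: [0.2, -0.1, -0.7]
gripper_width: 0.0118
```

Request:
drive_tool --pt "0 0 0 0 255" --pt "0 0 0 0 255" --grip_force 25

```text
time_s: 4.92
eef_pos: [0.5747, 0.2225, 0.1978]
tool_rot: [-0.006, -2.211, 2.216]
contact_force: [-0.1, -0.5, -1.4]
gripper_width: 0.0114
```

```bash
python3 - <<'E'
from h import *
go(.576,.221,.178,-90.8)
from cell import arm
out=[]
for n,(x,y) in(("side",(180,80)),("top",(112,175))):
    im=arm.get_image(n)["frame"][:,:,::-1]; cv2.imwrite(f"pics/{n}3.png",im)
    out.append(cv2.resize(im[y:y+110,x:x+100],(400,440),interpolation=cv2.INTER_CUBIC))
cv2.imwrite("pics/over.png",np.hstack(out))
E
```

```text
t 4.92 tcp [0.5747 0.2225 0.1978] F [-0.1 -0.5 -1.4] M [-0.02 -0.02 -0.01] w 0.0114
heading -90.6 tilt [ 0.006 -1.     0.002] shift cm [-0.15  1.98  0.15] twist 0.2
```

View pics/over.png

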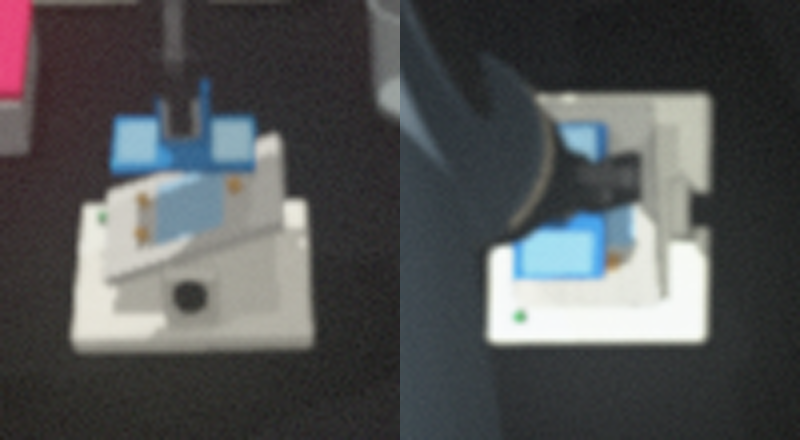

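The carrier hangs above the plate (side crop (183,143)), with the high pin at (235,186) under its right end. Descending gently to feel for contact.

Request:
drive_tool --pt "0 0.5 0 0 255" --pt "-0.1 1 0.1 0.2 255" --pt "-0.1 1.5 0.1 0.2 255" --pt "-0.1 1.8 0.1 0.2 255" --pt "-0.1 2.0 0.1 0.2 255" --grip_force 20

```text
time_s: 5.65
eef_pos: [0.5759, 0.2216, 0.1781]
tool_rot: [-0.011, -2.21, 2.214]
contact_force: [0.4, 0.4, -0.8]
gripper_width: 0.0112
```

Request:
drive_tool --pt "0 0.2 0 0 255" --pt "0 0.3 0 0 255" --pt "0 0.4 0 0 255"

```text
time_s: 6.02
eef_pos: [0.5761, 0.2217, 0.1743]
tool_rot: [-0.012, -2.211, 2.214]
contact_force: [0.7, 0.9, 0.5]
gripper_width: 0.0113
```

Request:
drive_tool --pt "0 0.1 0 0 255" --pt "0 0.2 0 0 255" --pt "0.1 0.3 0 0 255" --pt "0.1 0.4 0 0 255"

```text
time_s: 6.52
eef_pos: [0.5755, 0.2217, 0.1715]
tool_rot: [-0.014, -2.212, 2.214]
contact_force: [-4.0, -0.3, 12.8]
gripper_width: 0.0113
```

Request:
drive_tool --pt "0 0.1 0 0 255" --pt "0.1 0.2 0 0 255" --pt "0.2 0.3 0 0 255" --pt "0.2 0.4 0 0 255"

```text
time_s: 7.02
eef_pos: [0.5736, 0.2218, 0.1688]
tool_rot: [-0.015, -2.213, 2.213]
contact_force: [-4.4, -2.0, 11.4]
gripper_width: 0.0114
```

```bash
cat > snap.py <<'E'
import sys
from h import *
from cell import arm
go(.563,.221,.1525,-90.8)
im=arm.get_image("side")["frame"][:,:,::-1]; cv2.imwrite(f"pics/raw_{sys.argv[1]}.png",im)
cv2.imwrite(f"pics/{sys.argv[1]}.png",cv2.resize(im[95:170,185:265],(800,750),interpolation=cv2.INTER_CUBIC)[:600])
E
python3 snap.py tilt1
```

```text
t 7.03 tcp [0.5736 0.2218 0.1688] F [-4.4 -2.  11.4] M [-0.37  0.6  -0.07] w 0.0114
heading -90.9 tilt [ 0.001 -1.     0.   ] shift cm [1.06 1.63 0.09] twist -0.1
```

View pics/tilt1.png

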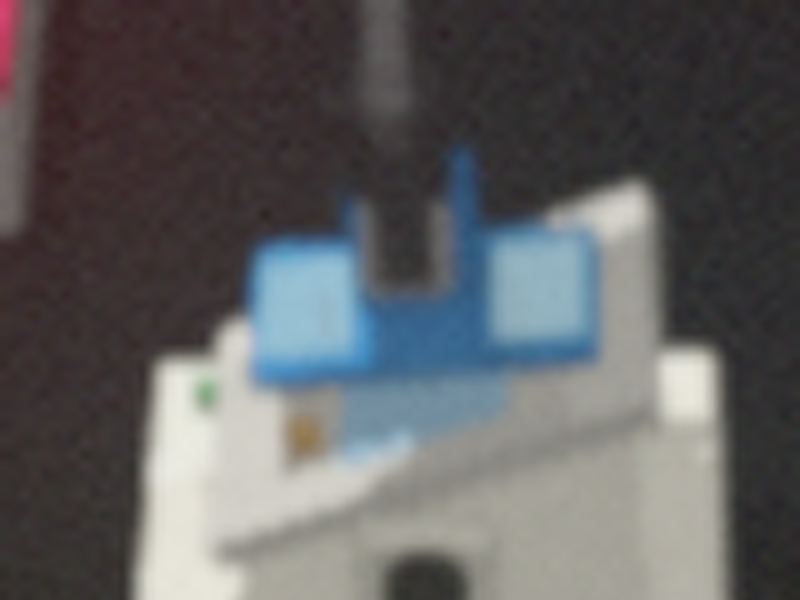

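The carrier is already tilting in the grip (lower edge from (255,383) to (597,358)). Continuing down and back in small steps.

Request:
drive_tool --pt "0.1 0.1 0 0 255" --pt "0.15 0.2 0 0 255" --pt "0.2 0.3 0 0 255" --pt "0.25 0.4 0 0 255"

```text
time_s: 7.58
eef_pos: [0.5717, 0.2218, 0.1658]
tool_rot: [-0.017, -2.215, 2.214]
contact_force: [-2.3, -2.2, 9.5]
gripper_width: 0.0113
```

Request:
drive_tool --pt "0.1 0.1 0 0 255" --pt "0.15 0.2 0 0 255" --pt "0.2 0.3 0 0 255" --pt "0.25 0.4 0 0 255"

```text
time_s: 8.07
eef_pos: [0.57, 0.2218, 0.163]
tool_rot: [-0.02, -2.216, 2.214]
contact_force: [-0.6, -1.9, 8.9]
gripper_width: 0.0117
```

Request:
drive_tool --pt "0.1 0.1 0 0 255" --pt "0.15 0.2 0 0 255" --pt "0.2 0.3 0 0 255"

```text
time_s: 8.45
eef_pos: [0.569, 0.2217, 0.1612]
tool_rot: [-0.024, -2.218, 2.214]
contact_force: [-0.8, -2.3, 9.4]
gripper_width: 0.0115
```

```bash
python3 snap.py tilt2
```

```text
t 8.45 tcp [0.569  0.2217 0.1612] F [-0.8 -2.3  9.4] M [-0.32 -0.42 -0.02] w 0.0115
heading -90.9 tilt [-0.005 -1.    -0.002] shift cm [0.6  0.87 0.08] twist -0.1
```

View pics/tilt2.png

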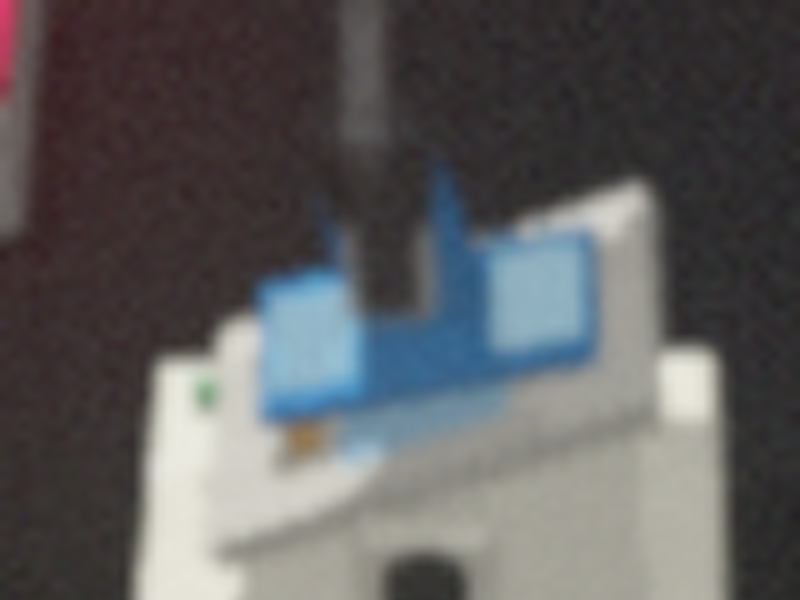

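The tilt has grown: carrier lower edge (265,420)→(595,358), against the plate edge (225,555)→(650,425). Force is steady at about 9 N. Continuing.

Request:
drive_tool --pt "0.1 0.1 0 0 255" --pt "0.15 0.2 0 0 255" --pt "0.2 0.3 0 0 255" --pt "0.25 0.4 0 0 255"

```text
time_s: 9.0
eef_pos: [0.5675, 0.2218, 0.1583]
tool_rot: [-0.027, -2.22, 2.214]
contact_force: [-0.0, -0.4, 8.6]
gripper_width: 0.0114
```

Request:
drive_tool --pt "0.1 0.1 0 0 255" --pt "0.15 0.2 0 0 255" --pt "0.2 0.3 0 0 255"

```text
time_s: 9.38
eef_pos: [0.5667, 0.2218, 0.1567]
tool_rot: [-0.031, -2.223, 2.215]
contact_force: [-0.4, -0.9, 10.6]
gripper_width: 0.0113
```

Request:
drive_tool --pt "0.1 0.1 0 0 255" --pt "0.15 0.2 0 0 255"

```text
time_s: 9.62
eef_pos: [0.5663, 0.2217, 0.1561]
tool_rot: [-0.035, -2.225, 2.215]
contact_force: [0.1, -2.4, 12.6]
gripper_width: 0.0116
```

```bash
python3 snap.py tilt3
```

```text
t 9.62 tcp [0.5663 0.2217 0.1561] F [ 0.1 -2.4 12.6] M [-0.62 -0.33 -0.1 ] w 0.0116
heading -91.0 tilt [-0.015 -1.    -0.005] shift cm [0.34 0.36 0.08] twist -0.2
```

View pics/tilt3.png

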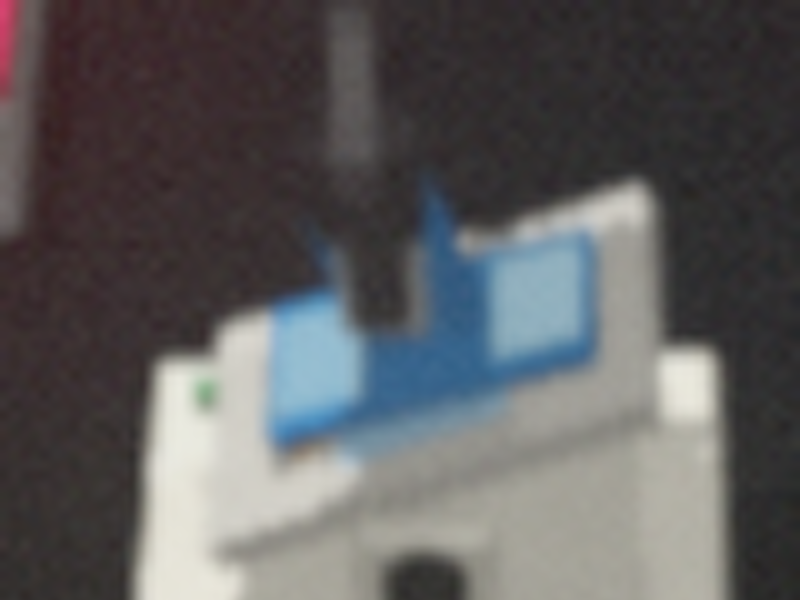

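The low end is nearly down (edge (275,447)→(595,360), about 15° in the image against 17° for the plate). I'll predict where a seated carrier's edge should appear.

```bash
python3 - <<'E'
from h import *
for z in(.064,.066):
    P=lambda q:Ro.from_euler("ZY",[-.0144,-.3869]).apply(q)+[.5774,.2207,z]
    q=np.array([[-.043,-.025,0],[.043,-.025,0],[.043,-.025,.006],[.043,.025,.006],[-.06,-.042,-.01],[.06,-.042,-.01],[.06,.042,0]])
    print(z,((proj("side",P(q))-[185,95]+.5)*10).round(0).tolist())
E
```

```text
0.064 [[278.0, 483.0], [594.0, 377.0], [584.0, 359.0], [582.0, 232.0], [232.0, 576.0], [676.0, 429.0], [651.0, 187.0]]
0.066 [[277.0, 477.0], [594.0, 370.0], [584.0, 353.0], [581.0, 226.0], [231.0, 571.0], [676.0, 423.0], [651.0, 180.0]]
```

Horizontal alignment is within 1 mm; the low end still has a few mm to go. Pressing further.

Request:
drive_tool --pt "0.1 0.1 0 0 255" --pt "0.2 0.2 0 0 255" --pt "0.2 0.3 0 0 255"

```text
time_s: 10.05
eef_pos: [0.5656, 0.2217, 0.1548]
tool_rot: [0.04, 2.227, -2.215]
contact_force: [-1.9, -1.5, 16.4]
gripper_width: 0.0115
```

Request:
drive_tool --pt "0.1 0.1 0 0 255" --pt "0.2 0.2 0 0 255" --pt "0.2 0.3 0 0 255"

```text
time_s: 10.42
eef_pos: [0.5649, 0.2217, 0.1537]
tool_rot: [0.044, 2.227, -2.212]
contact_force: [-2.6, -1.9, 17.7]
gripper_width: 0.0115
```

```bash
python3 -c "
from h import *
go(.563,.221,.1525,-90.8)"
```

```text
t 10.43 tcp [0.5649 0.2217 0.1537] F [-2.6 -1.9 17.7] M [-0.52 -0.06 -0.04] w 0.0115
heading -91.0 tilt [-0.022 -1.    -0.007] shift cm [0.19 0.11 0.08] twist -0.2
```

Request:
drive_tool --pt "0.1 0.15 0 0 255" --pt "0.2 0.25 0 0 255" --pt "0.2 0.3 0 0 255"

```text
time_s: 10.8
eef_pos: [0.5644, 0.2217, 0.1528]
tool_rot: [0.049, 2.226, -2.209]
contact_force: [-1.6, -2.1, 16.7]
gripper_width: 0.0115
```

```bash
python3 snap.py tilt4
```

```text
t 10.8 tcp [0.5644 0.2217 0.1528] F [-1.6 -2.1 16.7] M [-0.47 -0.09  0.02] w 0.0115
heading -91.1 tilt [-0.026 -1.    -0.008] shift cm [0.14 0.02 0.07] twist -0.3
```

View pics/tilt4.png

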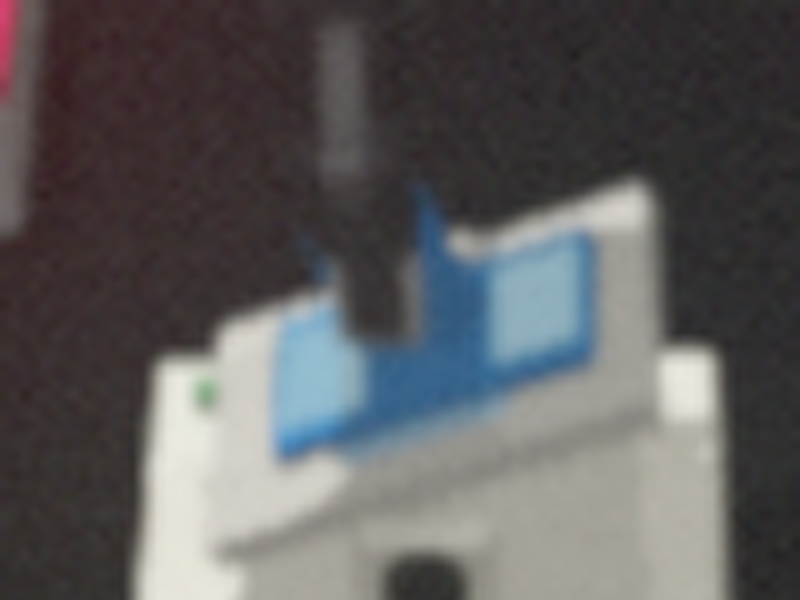

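The carrier edge is now (280,460)→(592,362), about 17.4° and parallel to the plate. I'll check that it stops moving as I press.

Request:
drive_tool --pt "0.1 0.2 0 0 255" --pt "0.15 0.3 0 0 255" --pt "0.15 0.3 0 0 255"

```text
time_s: 11.22
eef_pos: [0.564, 0.2216, 0.152]
tool_rot: [0.053, 2.226, -2.207]
contact_force: [-4.4, -2.5, 21.2]
gripper_width: 0.0113
```

Request:
drive_tool --pt "0.1 0.2 0 0 255" --pt "0.15 0.3 0 0 255" --pt "0.15 0.3 0 0 255"

```text
time_s: 11.6
eef_pos: [0.5638, 0.2216, 0.1519]
tool_rot: [0.058, 2.225, -2.203]
contact_force: [-4.8, -2.5, 27.4]
gripper_width: 0.0113
```

```bash
python3 -c "
from h import *
go(.563,.221,.1525,-90.8)"
```

```text
t 11.6 tcp [0.5638 0.2216 0.1519] F [-4.8 -2.5 27.4] M [-1.09  0.73 -0.03] w 0.0113
heading -91.1 tilt [-0.033 -0.999 -0.01 ] shift cm [ 0.08 -0.06  0.06] twist -0.3
```

The carrier has stopped hard (0.1 mm of motion for +6 N), so it has seated. Easing the push to a moderate hold.

Request:
drive_tool --pt "0 0.15 0 0 255" --pt "0 0.15 0 0 255"

```text
time_s: 11.85
eef_pos: [0.5638, 0.2215, 0.152]
tool_rot: [0.059, 2.225, -2.203]
contact_force: [-5.8, -1.8, 17.7]
gripper_width: 0.0113
```

```bash
python3 -c "
from h import *
go(.563,.221,.1525,-90.8)"
```

```text
t 11.85 tcp [0.5638 0.2215 0.152 ] F [-5.8 -1.8 17.7] M [-0.71  0.98  0.07] w 0.0113
heading -91.1 tilt [-0.034 -0.999 -0.011] shift cm [ 0.08 -0.05  0.05] twist -0.3
```

```bash
python3 - <<'E'
from h import *
from cell import arm
out=[]
for n,(x,y) in(("side",(200,105)),("top",(125,195))):
    im=np.mean([arm.get_image(n)["frame"][:,:,::-1].astype(float) for _ in range(4)],0).astype(np.uint8)
    cv2.imwrite(f"pics/{n}5.png",im)
    out.append(cv2.resize(im[y:y+60,x:x+50],(400,480),interpolation=cv2.INTER_CUBIC))
cv2.imwrite("pics/seat.png",np.hstack(out))
go(.563,.221,.1525,-90.8)
E
```

```text
t 12.25 tcp [0.5638 0.2215 0.152 ] F [-5.4 -2.6 18.1] M [-0.75  1.    0.02] w 0.0116
heading -91.1 tilt [-0.033 -0.999 -0.011] shift cm [ 0.08 -0.05  0.05] twist -0.3
```

View pics/seat.png

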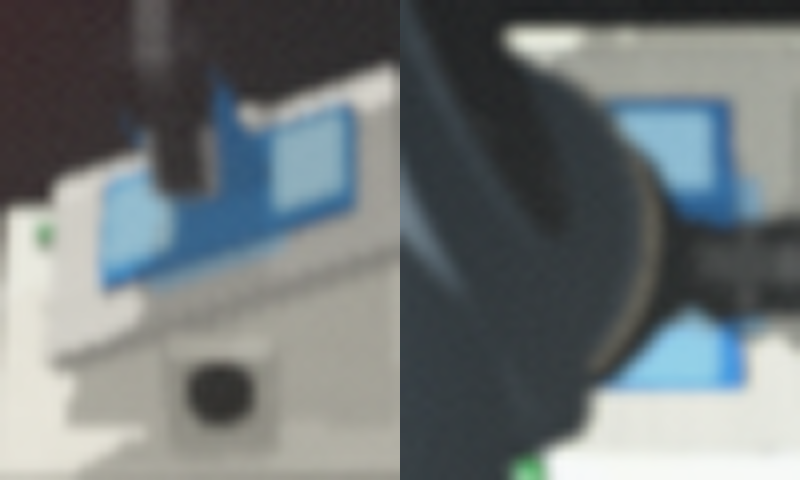

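In the side crop the carrier's lower edge (105,290)→(355,210) is at 17.7° and the plate's edge (60,365)→(395,255) at 18.2°. No gap shows. In the top crop the carrier's -y corners are (733,98) and (746,388). A numeric fit of the seated pose against the stage is next.

```bash
python3 - <<'E'
from h import *
cs=Z([(103,291),(355,212),(350,102)],200,105,8); ct=Z([(333,98),(346,388)],125,195,8)
S=np.array([[-.043,-.025,0],[.043,-.025,0],[.043,.025,.006]]); T=np.array([[.043,-.025,0],[-.043,-.025,0]])
W=lambda p,q:Ro.from_euler("ZY",[p[3],-p[4]]).apply(q)+p[:3]
r=least_squares(lambda p:np.r_[(proj("side",W(p,S))-cs).ravel(),(proj("top",W(p,T))-ct).ravel()],[.577,.22,.066,0,.38])
print(r.x.round(4),np.degrees(r.x[3:]).round(1),r.fun.round(1))
R=Ro.from_euler("ZY",[-.0144,-.3869]); print("offset in face axes mm",(1000*R.inv().apply(r.x[:3]-[.5774,.2207,.064])).round(1))
# edge lines by gradient in averaged side image: plate lower front edge and carrier lower edge
im=cv2.imread("pics/side5.png").astype(float)
b=cv2.GaussianBlur(im[:,:,0]-im[:,:,2],(0,0),.7)   # blue excess
xs=[];ys=[]
for x in range(217,243):
    c=b[118:146,x]; d=np.diff(c); k=8+np.argmin(d[8:]) ; 
    if 0<k<len(d)-1:
        s=d[k-1:k+2]; ys.append(118+k+.5+.5*(s[0]-s[2])/(s[0]-2*s[1]+s[2])); xs.append(x)
p=np.polyfit(xs,ys,1); print("carrier/window lower edge deg",np.degrees(np.arctan(-p[0])).round(1), np.round(np.array(ys)-np.polyval(p,xs),1).tolist())
E
```

```text
[ 0.5793  0.2222  0.067  -0.0141  0.3564] [-0.8 20.4] [ 0.3  0.2  0.9  0.1  0.3 -0.6  0.   0.7  0.1  0.8]
offset in face axes mm [2.9 1.5 2.1]
carrier/window lower edge deg 21.2 [-1.7, -1.3, -0.7, 0.0, 0.3, 0.3, 0.4, 0.5, 0.4, 0.5, 0.6, 0.6, 0.6, 0.8, 0.9, 0.9, 1.1, 0.1, -0.6, -0.7, -0.7, -0.5, -0.5, -0.5, -0.4, -0.3]
```

The seated tilt and position agree with the stage to within the picking error. The offsets are about 1–3 mm up-slope and 1 mm in y. One gentle nudge down-slope and towards -y, keeping the hold force moderate.

Request:
drive_tool --pt "0.1 0.18 0.05 0 255" --pt "0.2 0.21 0.1 0 255" --pt "0.2 0.21 0.1 0 255"

```text
time_s: 12.62
eef_pos: [0.5634, 0.2213, 0.152]
tool_rot: [0.064, 2.225, -2.198]
contact_force: [-0.2, -0.4, 17.3]
gripper_width: 0.0113
```

```bash
python3 -c "
from h import *
go(.563,.221,.1525,-90.8)"
```

```text
t 12.62 tcp [0.5634 0.2213 0.152 ] F [-0.2 -0.4 17.3] M [-0.21  0.17  0.02] w 0.0113
heading -91.1 tilt [-0.038 -0.999 -0.013] shift cm [ 0.03 -0.05  0.03] twist -0.3
```

The moment reading puts the centre of pressure towards the low end, so the high end could be lightly lifted. I'll push slightly up-slope to move the pressure back over the middle.

Request:
drive_tool --pt "-0.1 0.2 0 0 255" --pt "-0.2 0.2 0 0 255" --pt "-0.2 0.2 0 0 255"

```text
time_s: 13.0
eef_pos: [0.5637, 0.2214, 0.1519]
tool_rot: [0.06, 2.227, -2.199]
contact_force: [-13.3, -1.7, 27.4]
gripper_width: 0.0116
```

```bash
python3 -c "
from h import *
go(.563,.221,.1525,-90.8)"
```

```text
t 13.0 tcp [0.5637 0.2214 0.1519] F [-13.3  -1.7  27.4] M [-0.9   2.63 -0.07] w 0.0116
heading -91.1 tilt [-0.035 -0.999 -0.013] shift cm [ 0.07 -0.06  0.04] twist -0.3
```

Request:
drive_tool --pt "-0.08 0.13 0 0 255" --pt "-0.08 0.13 0 0 255" --pt "-0.08 0.13 0 0 255"

```text
time_s: 13.38
eef_pos: [0.5637, 0.2213, 0.152]
tool_rot: [0.059, 2.227, -2.199]
contact_force: [-8.7, -2.3, 19.5]
gripper_width: 0.012
```

```bash
python3 snap.py fin; python3 - <<'E'
from h import *
a=cv2.imread("pics/raw_fin.png")[95:165,190:260]; b=cv2.imread("pics/side0.png")[95:165,190:260]
cv2.imwrite("pics/fin.png",np.hstack([cv2.resize(q,(400,400),interpolation=cv2.INTER_CUBIC) for q in(b,a)]))
E
```

```text
t 13.38 tcp [0.5637 0.2213 0.152 ] F [-8.7 -2.3 19.5] M [-0.66  1.57 -0.02] w 0.012
heading -91.1 tilt [-0.034 -0.999 -0.013] shift cm [ 0.07 -0.05  0.03] twist -0.3
```

View pics/fin.png

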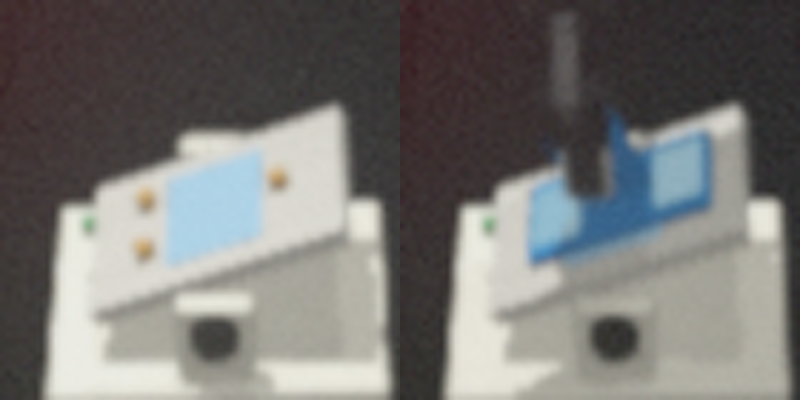

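The plate's corners are unchanged from the first picture ((97,318), (345,235), (340,103)), so it did not yield. The carrier lies parallel to it with no visible gap. The hold is about 21 N along the face normal, with almost no tangential force. Handing in.

```bash
python3 -c "
from cell import arm
s=arm.sense(); print(s['time_s'],s['eef_pos'],s['contact_force'],s['gripper_width']); print(arm.hand_in())"
```

```text
13.425 [0.56370808 0.2212817  0.15204098] [-7.56432356 -1.29061507 18.74503083] 0.011455324137817484
the job is handed in; nothing more can be done
None
```

I took the blue carrier out of the tray by its fin and let it tilt in a light 20 N grip until it lay on the slope (about 21–22°). I handed in at 13.4 s, still gripping it and pressing it on with about 20 N along the face normal.

**Checks that agreed**
- The tool came to a hard stop at 0.152 m, holding within 0.1 mm between 17 and 27 N. That is about the height I worked out for a flush seat.
- The moment reading puts the pressure under the carrier, not at an edge.
- In the last side picture the carrier lies parallel to the plate with no visible gap. The plate's corners are where they were in the first picture, so it did not give.

**Doubts**
- **Pins:** they are hidden under the carrier, so "all three in" is inferred from force, moment and pictures, not seen.
- **Fit:** the camera fit put the carrier about 3 mm up-slope and 1.5 mm towards +y. The arm's own pose says under 1 mm. The same fit read 20.4° for the carrier against 22.2° for the plate, and 2 mm off along the normal. I took both as picking error.
- **Pressure:** it sits about 10 mm towards the -y side, because the tool leaned about 2° under load.
- **Force:** I pressed too hard twice for a moment, at about 27 N and 30 N along the normal. Both are over the plate's 25 N but under the 40 N limit.
- **Other objects:** I did not check the pink carrier, bottle or rack again at the end. Nothing I did came near the bottle or rack, and the lift picture showed the pink carrier in its bay.

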